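Pump up the disinfectant sprayer

ROBOT

A 7-joint arm with a two-finger parallel gripper is mounted at the origin on the work surface. World frame = base frame: x ahead of the robot, y to its left, z up, the work surface at z = 0. Lengths are in m, angles in rad, forces in N, time in s.
With the tool pointing down it reaches from about 0.425 to 0.875 m from the base axis. Payload 4.7 kg.
Tool frame: the origin (TCP) lies at the very end of the fingers, on their centre line; the grasp point (between the pads) lies 19 mm behind it; z points along the fingers, y is the line along which they close (so a half turn about z gives the same grasp; the last joint's range is limited). The gripper opens to 87 mm and grips with 3 to 60 N. Pads are 19 mm wide; open, the fingers measure 117 mm over their backs; the gripper's body (75 mm by 190 mm) begins 51 mm behind the grasp point.
Start: joints at [-1.11, 0.321, -0.07, 1.45, 0.023, 1.371, -0.057], TCP at [0.281, 0.586, 0.223] pointing down, gripper open.
Joint ranges: [-2.86, 2.86], [-0.3, 2.09], [-1.38, 1.24], [0.06, 2.45], [-1.56, 4.7], [0.09, 2.05], [-2.69, 2.69]. Speed limits (rad/s): [2.57, 2.57, 3.14, 3.14, 3.14, 3.14, 3.14].

INTERFACE

Orientations are given as a rotation vector (axis times angle).
In Python, from bench import ctrl gives the robot as it stands.
- The arm moves only by the shell command python3 -m jog 'ROWS' [FORCE]. ROWS is JSON, a list that holds one entry, the list of rows, each a list of 7 numbers: the shift along the tool's x, y, z in mm, then the turn, a rotation vector about the tool's x, y, z in degrees, then the finger opening in mm, from 0 to 87. A call has 1 to 10 rows; each row is the pose to reach, as a shift and turn from the pose commanded when the call began, along the tool's axes at that moment; what a row does not reach only later rows make up. A row lasts 1/10 s, in which the tool goes at most 50 mm and 8.59 degrees, less where a joint would pass 70% of its speed; a pose out of reach is approached as far as the arm can. A call with a gripper value outside its range is refused whole. The fingers move at their own pace and stop on an object; FORCE is the grip in N (left out, the last holds). Time passes only in rows, so rows that repeat a pose let the fingers close. It gives the time, the measured TCP pose, the force, the opening and the grip force at its end, in the units of the state.
- ctrl.get_state(): the state, without advancing time (a new reading comes with each control period).
- ctrl.get_image(name): name is "scene" or "top"; returns a dict with "image" (420x560x3 uint8, red, green, blue), "depth" (420x560 float32, m along the optical axis (not along the pixel's ray), 0 where there is no reading), "fov_y" (degrees; the focal length in pixels is half the picture's height over the tangent of half this angle, whatever the lens; pixels are square), "cx", "cy" (the principal point, pixels), "rvec" (rotation vector, rad) and "tvec" (3), from world to camera coordinates, as OpenCV has them. Camera axes: x right, y down, z forward; pixel columns grow to the right and rows downward; lengths in m; the calibration is good to about 2 mm. A picture is of the moment at which its call begins.
- ctrl.close_job(): hands the job in; it is judged then, once.
The state is a dict: "time": time; "joint_positions": joint angles; "qd": joint speeds; "joint_torque": joint torques, N m; "position": TCP position; "tool_rot": TCP orientation; "ft_force": force on the tool from outside, world axes, zero at the start; "torque": the same for the moment, N m; "grip_width": opening from 0.0 (shut) to 1.0 (fully open); "grip_force": force on a finger pad.
Only numpy, scipy, OpenCV 4.12 (cv2) and the standard library are available. Lean on these libraries where they do the work, as an engineer would, in place of code of your own. Each camera call takes 0.05 s, during which the arm holds its last target. There are 200 camera calls.

TASK

Bring the pressure sprayer on the desk up to pressure: press its pump knob down with your fingertips and let it spring back up, over and over, until the indicator pin beside the knob stands fully out. Only press the knob from above - do not grip it, and do not touch the pin - and leave the sprayer standing where it is with the knob up; leave the other things on the desk alone.

Things in the scene. Friction and masses are not known exactly. Their poses are not given: they have to be found in the camera images.
- sprayer: Pressure sprayer for disinfectant, upright and loose on the desk, 1.1 to 1.8 kg: round white tank 108 mm across, black collar, grey head 46 mm wide (top 215 mm up), handle with trigger at one end, brass nozzle at the other. Origin: centre of its underside. z up, x from handle (to x = -133 mm) towards nozzle (to x = +96 mm, 197 mm up). Nothing else near it is taller than 180 mm.
- knob_top (a point): Centre of the slightly domed top of the pump knob: a black round cap, 53 mm across, 19 mm thick (the lower 10 mm is an upright skirt), on a steel stem in the middle of the sprayer's head, on the tank's axis. 275 mm above the desk at rest, 243 mm when pushed right down. It is the highest part of the sprayer.
- pump (a joint): How far the knob is pushed down, m: 0 up, at rest; 0.032 right down on its stop. A spring returns it: 6 N to start it, 16 N right down. Each stroke (from within 6 mm of the top down to at least 24 mm) carries the indicator pin one 3 mm step out (the first one 2 to 6 mm); much shorter strokes may do nothing.
- gauge_pin (a joint): How far the pressure indicator pin stands out, m: 0 flush with its gland, about 0.017 to 0.018 fully out. It starts anywhere between 0 and 0.008, stays where pumping has brought it and rises in steps, so some three to six strokes are needed; once it is fully out further strokes change nothing.
- pin_top (a point): Centre of the top of the indicator pin: upright steel pin 9 mm across in a small black gland 17 mm across on the head, 47 mm from the knob's axis towards the nozzle (sprayer x = +47 mm, y = 0). 222 mm above the desk when in, 240 mm fully out. It has three dark rings; the third comes clear of the gland only when it is fully out (16 mm).
- sanitiser: Bystander: clear hand-sanitiser bottle 67 mm across with a white press-down dispenser and spout, 175 mm tall in all, 0.3 kg. Origin: centre of its underside.
- dispenser (a joint): How far the sanitiser bottle's white dispenser is pressed down, m: 0 at rest, 0.014 right down.
- tub: Bystander: white round sample tub with a blue lid, 106 mm across, 74 mm tall. Origin: centre of its underside.
- dishes: Bystander: stack of four clear covered dishes, 91 mm across, 52 mm tall. Origin: centre of its underside.
- pen_cup: Bystander: black pen cup, 74 mm across, with pens and green-handled scissors, 164 mm tall in all. Origin: centre of its underside.
- mouse: Bystander: black computer mouse on a blue pad, about 75 by 62 mm, 34 mm tall. Origin: centre of its underside (below the rear part).
- slide_box: Bystander: flat grey box for microscope slides, 85 by 175 mm, 36 mm tall. Origin: centre of its underside.
- stapler: Bystander: black stapler, 135 by 34 mm, 45 mm tall. Origin: centre of its underside.

How it is judged:
By the outcome, as a careful person would: the job done as asked, in the order asked, and still so for the second after the job is handed in, with the robot touching nothing.
It also fails if it takes over 45 s, if anything falls off the work surface, if the arm or the gripper's body presses on something with over 40 N, if the wrist force passes 120 N, or if a joint passes its speed limit or range.

## Working session

There is one attempt and no reset: what is moved stays moved. The work goes in short steps, Python scripts to look and compute and a shell command to move; the robot and the scene stay as the last step left them, time stands still between calls to the robot, and variables do not carry over. Pictures are saved under pics/ and viewed, at most 10 in all, crops included, and the job is handed in when it is done.

```bash
mkdir -p pics; cat > h.py <<'E'
import numpy as np, cv2
from bench import ctrl
def grab(n,save=None):
    d=ctrl.get_image(n)
    if save: cv2.imwrite('pics/'+save,cv2.cvtColor(d['image'],cv2.COLOR_RGB2BGR))
    return d
def cam(d):
    f=210/np.tan(np.radians(d['fov_y'])/2); R=cv2.Rodrigues(np.array(d['rvec'],float))[0]; return f,R,np.array(d['tvec'],float).ravel()
def cloud(d):
    f,R,t=cam(d); z=d['depth']; v,u=np.mgrid[:z.shape[0],:z.shape[1]]
    P=np.stack([(u-d['cx'])/f*z,(v-d['cy'])/f*z,z],-1); W=(P-t)@R; W[z==0]=np.nan; return W
E
python3 - <<'E'
from h import *
s=ctrl.get_state(); print(s['time'],s['position'],s['tool_rot'],s['ft_force'],s['grip_width'])
for n in('scene','top'):
    d=grab(n,n+'0.png'); W=cloud(d); f,R,t=cam(d); print(n,f,-R.T@t,d['cx'],d['cy'])
    m=(W[...,2]>.245)&(W[...,2]<.29)&(d['image'].max(-1)<90)
    c,l,st,ce=cv2.connectedComponentsWithStats(m.astype('uint8'))
    for i in range(1,c):
        if st[i,4]>30: print(st[i],ce[i],np.median(W[l==i],0),W[l==i].min(0),W[l==i].max(0))
E
```

```text
0.0 [0.2806637  0.58566694 0.22147366] [-6.95860054e-01 -3.06325575e+00  2.94161098e-03] [-0.12918965 -0.13719457  0.68610204] 1.0021941428295085
scene 411.6691087285685 [ 1.17865059 -0.79142552  0.86188719] 278.98781531796743 201.71192118252515
[220  34  36  13 165] [239.84848485  40.88484848] [-0.81733111  1.30391937  0.26088034] [-0.92637126  1.11781154  0.24515233] [-0.7944091   1.45342778  0.28956409]
[372  50  71  17 568] [405.94366197  58.33450704] [0.25271209 1.52655702 0.26778515] [0.03554243 1.50624276 0.24505138] [0.37575189 1.75609362 0.28998174]
[185  73  18  15 124] [193.60483871  79.99193548] [-0.39147636  0.5159428   0.26616668] [-0.41040118  0.46189584  0.24502832] [-0.37442936  0.57065103  0.28958176]
[537  72  23  15 214] [548.37850467  79.86915888] [0.9606135  1.58568783 0.2677663 ] [0.9059902  1.55504664 0.24508631] [1.00919309 1.61874113 0.28992634]
[117  84  36  18 275] [134.18909091  92.51272727] [-0.45020978  0.2214712   0.27012286] [-0.47374496  0.13994023  0.24500565] [-0.42835958  0.30788747  0.28990154]
[87 97  9 11 55] [ 90.83636364 102.10909091] [-0.489
[... 457 characters left out ...]
  ] [-0.29416484 -0.30523047  0.2686958 ] [-0.32191129 -0.36779933  0.24532464] [-0.2857991  -0.23075827  0.28999485]
[293 198  19  16 211] [301.59241706 205.22274882] [ 0.67155799 -0.05848216  0.27411277] [ 0.64180572 -0.07715635  0.2572118 ] [ 0.69247559 -0.03173468  0.27862708]
top 400.5080262541944 [0.2590009  0.01132264 1.37159317] 273.9410965662776 207.91803246581384
[290 149  19  19 268] [298.90298507 157.73880597] [ 0.66299074 -0.04663127  0.27270474] [ 0.63912111 -0.07382581  0.25293494] [ 0.69160561 -0.02089324  0.28082058]
[264 370  47  50 342] [289.72222222 389.20175439] [ 0.04834431 -0.04105556  0.27714349] [-0.03207281 -0.08128615  0.24544917] [0.0807867  0.03922824 0.28989867]
```

View pics/scene0.png

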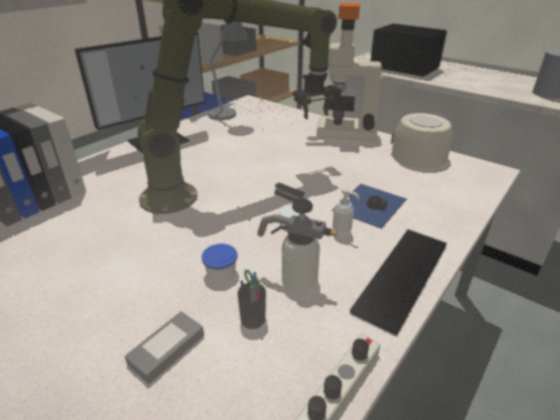

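View pics/top0.png

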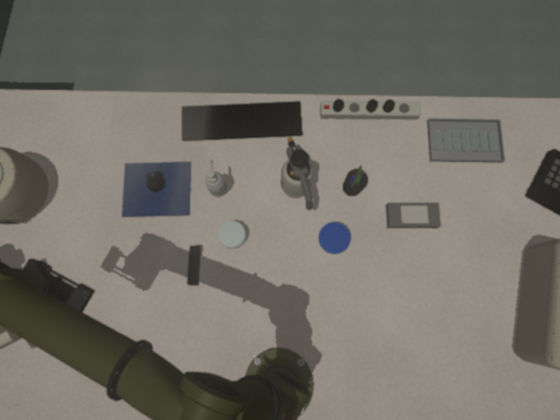

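The scene view shows the sprayer, with its knob at about (302,205) and its handle to the left. In the top view the knob is at (300,158), the nozzle at (290,140) and the handle end at (309,203). Next I'll refine the knob axis by ray casting from both views, and get the yaw.

```bash
python3 - <<'E'
from h import *
from scipy.spatial.transform import Rotation as Ro
rays=[]
for n in('scene','top'):
    d=grab(n); W=cloud(d); f,R,t=cam(d); C=-R.T@t
    near=np.hypot(W[...,0]-.666,W[...,1]+.05)<.06
    m=near&(W[...,2]>.25)&(W[...,2]<.29)
    v,u=np.nonzero(m); print(n,u.min(),u.max(),v.min(),v.max(),u.mean(),v.mean())
    c,r=cv2.minEnclosingCircle(np.stack([u,v],1).astype('float32')); print(c,r)
    for px in [(u.mean(),v.mean()),c]:
        g=R.T@np.array([(px[0]-d['cx'])/f,(px[1]-d['cy'])/f,1]); print('ray z=.266',C+g*(.266-C[2])/g[2])
    rays.append((C,g/np.linalg.norm(g)))
    b=np.hypot(W[...,0]-.666,W[...,1]+.05)<.17
    for lo,hi in((.03,.12),(.165,.235)):
        q=W[b&(W[...,2]>lo)&(W[...,2]<hi)&(np.hypot(W[...,0]-.666,W[...,1]+.05)<.15)]
        print(lo,len(q),q.mean(0),q[q[:,0].argmax()],q[q[:,0].argmin()])
    h,w=420,560;s=(int(u.mean()),int(v.mean()));cr=d['image'][s[1]-50:s[1]+60,s[0]-60:s[0]+60]
    cv2.imwrite(f'pics/crop_{n}.png',cv2.cvtColor(cv2.resize(cr,None,fx=4,fy=4,interpolation=2),cv2.COLOR_RGB2BGR))
A=sum(np.eye(3)-np.outer(g,g) for C,g in rays);bb=sum((np.eye(3)-np.outer(g,g))@C for C,g in rays)
print('tri',np.linalg.solve(A,bb))
s=ctrl.get_state();T=Ro.from_rotvec(s['tool_rot']).as_matrix();print(T)
E
python3 -c "
import cv2,numpy as np
a=cv2.imread('pics/crop_scene.png');b=cv2.imread('pics/crop_top.png')
c=np.hstack([a,b]);cv2.imwrite('pics/crops.png',cv2.resize(c,(800,int(c.shape[0]*800/c.shape[1]))))"
```

```text
scene 291 312 198 213 301.44528301886794 205.44150943396227
(301.5, 206.0) 10.547611236572266
ray z=.266 [ 0.66558381 -0.05176074  0.266     ]
ray z=.266 [ 0.66724343 -0.05381396  0.266     ]
0.03 876 [ 0.68758031 -0.08379128  0.07562859] [ 0.71882985 -0.05200835  0.08534922] [ 0.62426524 -0.08519892  0.07120984]
0.165 1255 [ 0.66449409 -0.0625302   0.20109617] [ 0.75621495 -0.02370742  0.20498074] [ 0.5502116  -0.09176418  0.17646687]
top 290 308 149 167 299.00735294117646 157.63235294117646
(298.9814758300781, 157.75926208496094) 9.292814254760742
ray z=.266 [ 0.66539465 -0.04718129  0.266     ]
ray z=.266 [ 0.66500211 -0.04710877  0.266     ]
0.03 179 [ 0.62494635 -0.03063405  0.07639628] [0.67223075 0.00698222 0.11798552] [ 0.61167365 -0.05245919  0.11959327]
0.165 657 [ 0.64494476 -0.04820035  0.20297921] [ 0.75744512 -0.02513339  0.19986375] [ 0.54694051 -0.08723345  0.17042846]
tri [ 0.66509297 -0.04824826  0.26262053]
[[-9.01835418e-01  4.32079486e-01 -4.43263212e-04]
 [ 4.32079708e-01  9.01834765e-01 -1.08710913e-03]
 [-6.99673800e-05 -1.17191856e-03 -9.99999311e-01]]
```

View pics/crops.png

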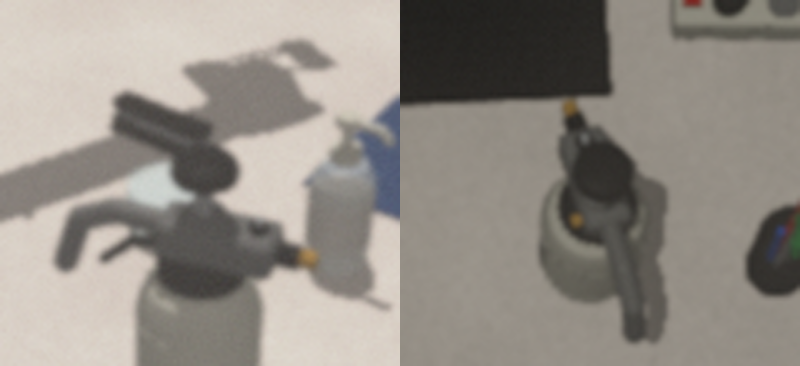

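Both views put the knob axis at about (0.666, -0.050), with the nozzle yawed about 17° from +x. In the left half of the crops the gauge gland is at about (258,230), in front of the knob. I'll go up first, then move across with the fingers closed.

```bash
python3 -m jog '[[[0,0,-40,0,0,0,0],[0,0,-85,0,0,0,0],[-25,-16,-98,0,0,0,0],[-60,-39,-98,0,0,0,0],[-98,-64,-98,0,0,0,0],[-136,-89,-98,0,0,0,0],[-174,-114,-98,0,0,0,0],[-212,-139,-98,0,0,0,0],[-250,-163,-98,0,0,0,0],[-288,-188,-98,0,0,0,0]]]' 20
```

```text
time: 1.2
position: [0.46, 0.2905, 0.3206]
tool_rot: [0.696, 3.063, 0.001]
ft_force: [0.7, -0.1, 0.3]
grip_width: 0.172
grip_force: 0.0
```

```bash
python3 -m jog '[[[-38,-25,0,0,0,0,0],[-76,-50,0,0,0,0,0],[-114,-75,0,0,0,0,0],[-152,-99,0,0,0,0,0],[-190,-124,0,0,0,0,0],[-228,-149,0,0,0,0,0],[-266,-174,0,0,0,0,0],[-300,-196,0,0,0,0,0],[-325,-212,0,0,0,0,0],[-334,-219,0,0,0,0,0]]]'; python3 - <<'E'
from h import *
s=ctrl.get_state();print(s['time'],s['position'],s['tool_rot'],s['ft_force'],s['grip_width'],s['joint_positions'])
grab('scene','s1.png')
import cv2
a=cv2.imread('pics/s1.png')[120:300,200:420];cv2.imwrite('pics/s1c.png',cv2.resize(a,None,fx=3,fy=3,interpolation=2))
E
```

```text
time: 2.2
position: [0.6665, -0.0537, 0.3197]
tool_rot: [-0.703, -3.061, 0.004]
ft_force: [-0.7, 0.8, 0.1]
grip_width: 0.006
grip_force: 0.0
2.2 [ 0.66646901 -0.05365361  0.31966813] [-0.70324973 -3.06137918  0.00381812] [-0.72520406  0.78418891  0.09600626] 0.00618832837424441 [-0.28318123  0.35488702  0.44927335  1.25137439 -0.1491131   1.56875539
  1.26103633]
```

View pics/s1c.png

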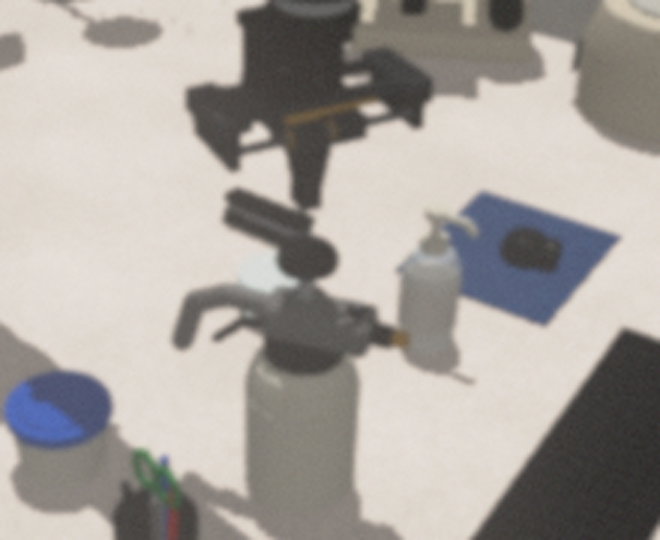

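The closed fingertips, at about (307,205) in the crop, sit right above the knob at (307,258). I'll do the first stroke with a 3 mm centring shift.

```bash
python3 -m jog '[[[1,3,20,0,0,0,0],[1,3,38,0,0,0,0],[1,3,46,0,0,0,0],[1,3,54,0,0,0,0],[1,3,62,0,0,0,0],[1,3,69,0,0,0,0],[1,3,73,0,0,0,0],[1,3,73,0,0,0,0],[1,3,73,0,0,0,0]]]'; python3 - <<'E'
from h import *
s=ctrl.get_state();print(s['position'],s['ft_force'],s['torque'])
E
```

```text
time: 3.15
position: [0.667, -0.0443, 0.2523]
tool_rot: [0.691, 3.06, 0.005]
ft_force: [-3.4, 1.6, 13.3]
grip_width: 0.01
grip_force: 6.7
[ 0.66695765 -0.04428211  0.25229031] [-3.40257522  1.59380763 13.263663  ] [0.32163839 0.90702556 0.07081744]
```

```bash
python3 -m jog '[[[0,0,3,0,0,0,0],[0,0,6,0,0,0,0],[0,0,6,0,0,0,0]]]'; python3 -m jog '[[[0,0,-10,0,0,0,0],[0,0,-20,0,0,0,0],[0,0,-30,0,0,0,0],[0,0,-40,0,0,0,0],[0,0,-42,0,0,0,0],[0,0,-42,0,0,0,0],[0,0,-42,0,0,0,0]]]'; python3 - <<'E'
from h import *
d=grab('scene','s2.png')
s=ctrl.get_state();print(s['position'],s['ft_force'],s['torque'])
W=cloud(d);v,u=np.nonzero((np.hypot(W[...,0]-.666,W[...,1]+.05)<.06)&(W[...,2]>.25)&(W[...,2]<.272)); print(u.min(),u.max(),v.max())
a=cv2.imread('pics/s2.png')[170:260,240:360];cv2.imwrite('pics/s2c.png',cv2.resize(a,None,fx=6,fy=6,interpolation=2))
E
```

```text
time: 3.45
position: [0.6669, -0.0442, 0.2465]
tool_rot: [0.691, 3.06, 0.006]
ft_force: [-4.5, 2.5, 15.3]
grip_width: 0.008
grip_force: 7.6
time: 4.15
position: [0.666, -0.0462, 0.2826]
tool_rot: [-0.695, -3.062, 0.0]
ft_force: [-0.6, 0.2, 0.5]
grip_width: 0.005
grip_force: 0.0
[ 0.665962   -0.04633364  0.28248225] [ 0.76152138 -0.3867133  -0.21974008] [-0.04073132 -0.01518867  0.0412411 ]
291 312 213
```

View pics/s2c.png

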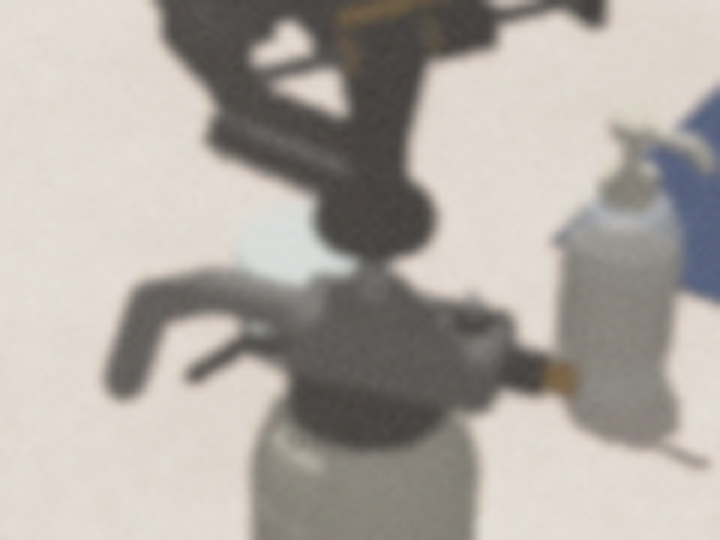

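The pin tip now shows above the gland at about (473,298) in the crop, and the sprayer hasn't moved. I'll carry on with full strokes, shifting 2–3 mm back to centre.

```bash
python3 -m jog '[[[-1,-3,5,0,0,0,0],[-1,-3,17,0,0,0,0],[-1,-3,30,0,0,0,0],[-1,-3,40,0,0,0,0],[-1,-3,43,0,0,0,0],[-1,-3,43,0,0,0,0]]]'; python3 -m jog '[[[0,0,-12,0,0,0,0],[0,0,-25,0,0,0,0],[0,0,-38,0,0,0,0],[0,0,-43,0,0,0,0],[0,0,-43,0,0,0,0],[0,0,-43,0,0,0,0]]]'; python3 -m jog '[[[0,0,12,0,0,0,0],[0,0,24,0,0,0,0],[0,0,36,0,0,0,0],[0,0,43,0,0,0,0],[0,0,43,0,0,0,0],[0,0,43,0,0,0,0]]]'; python3 -m jog '[[[0,0,-12,0,0,0,0],[0,0,-25,0,0,0,0],[0,0,-38,0,0,0,0],[0,0,-43,0,0,0,0],[0,0,-43,0,0,0,0],[0,0,-43,0,0,0,0]]]'
```

```text
time: 4.8
position: [0.6666, -0.0502, 0.244]
tool_rot: [0.696, 3.06, 0.002]
ft_force: [-4.1, 0.4, 16.2]
grip_width: 0.005
grip_force: 7.9
time: 5.4
position: [0.6655, -0.0496, 0.2819]
tool_rot: [-0.696, -3.061, 0.001]
ft_force: [-0.3, -0.2, 0.4]
grip_width: 0.005
grip_force: 0.0
time: 6.0
position: [0.6666, -0.0497, 0.2437]
tool_rot: [0.695, 3.06, 0.002]
ft_force: [-3.3, 1.0, 16.1]
grip_width: 0.005
grip_force: 8.0
time: 6.6
position: [0.6653, -0.0495, 0.2816]
tool_rot: [-0.695, -3.061, 0.001]
ft_force: [-0.2, 0.0, 0.2]
grip_width: 0.004
grip_force: 0.0
```

```bash
python3 - <<'E'
from h import *
d=grab('scene','s3.png')
W=cloud(d);v,u=np.nonzero((np.hypot(W[...,0]-.666,W[...,1]+.05)<.06)&(W[...,2]>.25)&(W[...,2]<.272)); print(u.min(),u.max(),v.max())
a=cv2.imread('pics/s3.png')[170:260,240:360];cv2.imwrite('pics/s3c.png',cv2.resize(a,None,fx=6,fy=6,interpolation=2))
E
```

```text
291 312 213
```

View pics/s3c.png

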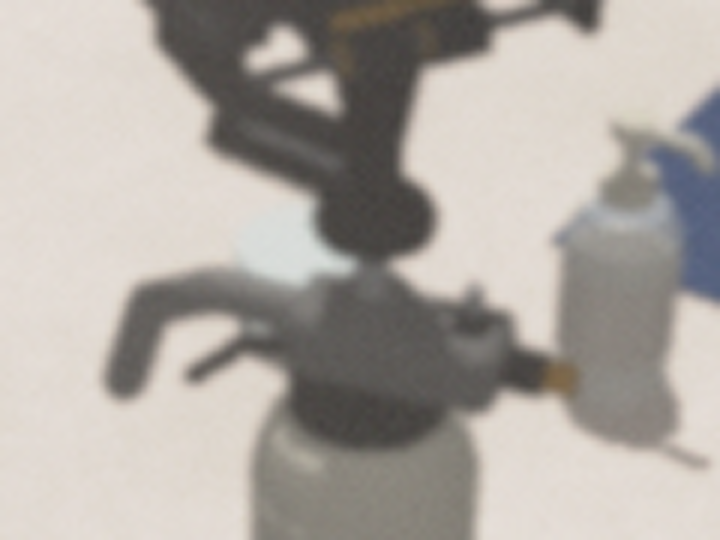

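The pin tip has risen to about (475,288). Extra strokes change nothing once it's fully out, so I'll do four more.

```bash

python3 -m jog '[[[0,0,12,0,0,0,0],[0,0,24,0,0,0,0],[0,0,36,0,0,0,0],[0,0,43,0,0,0,0],[0,0,43,0,0,0,0],[0,0,43,0,0,0,0]]]' | sed -n 2,4p; python3 -m jog '[[[0,0,-12,0,0,0,0],[0,0,-25,0,0,0,0],[0,0,-38,0,0,0,0],[0,0,-43,0,0,0,0],[0,0,-43,0,0,0,0],[0,0,-43,0,0,0,0]]]' | sed -n 2,4p
python3 -m jog '[[[0,0,12,0,0,0,0],[0,0,24,0,0,0,0],[0,0,36,0,0,0,0],[0,0,43,0,0,0,0],[0,0,43,0,0,0,0],[0,0,43,0,0,0,0]]]' | sed -n 2,4p; python3 -m jog '[[[0,0,-12,0,0,0,0],[0,0,-25,0,0,0,0],[0,0,-38,0,0,0,0],[0,0,-43,0,0,0,0],[0,0,-43,0,0,0,0],[0,0,-43,0,0,0,0]]]' | sed -n 2,4p
python3 -m jog '[[[0,0,12,0,0,0,0],[0,0,24,0,0,0,0],[0,0,36,0,0,0,0],[0,0,43,0,0,0,0],[0,0,43,0,0,0,0],[0,0,43,0,0,0,0]]]' | sed -n 2,4p; python3 -m jog '[[[0,0,-12,0,0,0,0],[0,0,-25,0,0,0,0],[0,0,-38,0,0,0,0],[0,0,-43,0,0,0,0],[0,0,-43,0,0,0,0],[0,0,-43,0,0,0,0]]]' | sed -n 2,4p
python3 -m jog '[[[0,0,12,0,0,0,0],[0,0,24,0,0,0,0],[0,0,36,0,0,0,0],[0,0,43,0,0,0,0],[0,0,43,0,0,0,0],[0,0,43,0,0,0,0]]]' | sed -n 2,4p; python3 -m jog '[[[0,0,-15,0,0,0,0],[0,0,-30,0,0,0,0],[0,0,-43,0,0,0,0],[0,0,-60,0,0,0,0],[0,0,-80,0,0,0,0],[0,0,-90,0,0,0,0],[0,0,-90,0,0,0,0],[0,0,-90,0,0,0,0]]]'
python3 - <<'E'
from h import *
d=grab('scene','s4.png')
W=cloud(d);v,u=np.nonzero((np.hypot(W[...,0]-.666,W[...,1]+.05)<.06)&(W[...,2]>.25)&(W[...,2]<.29)); print(u.min(),u.max(),v.min(),v.max())
a=cv2.imread('pics/s4.png')[170:260,240:360];cv2.imwrite('pics/s4c.png',cv2.resize(a,None,fx=6,fy=6,interpolation=2))
E
```

```text
position: [0.6667, -0.0497, 0.2439]
tool_rot: [0.695, 3.06, 0.003]
ft_force: [-3.9, 0.2, 16.5]
position: [0.6654, -0.0495, 0.2817]
tool_rot: [-0.695, -3.061, 0.001]
ft_force: [-0.2, -0.2, 0.1]
position: [0.6666, -0.0497, 0.2436]
tool_rot: [0.695, 3.06, 0.002]
ft_force: [-4.2, -0.1, 15.8]
position: [0.6653, -0.0495, 0.2816]
tool_rot: [-0.695, -3.061, 0.001]
ft_force: [0.1, 0.7, -0.0]
position: [0.6666, -0.0497, 0.2436]
tool_rot: [0.695, 3.06, 0.002]
ft_force: [-3.6, 1.2, 15.2]
position: [0.6653, -0.0494, 0.2816]
tool_rot: [-0.695, -3.061, 0.001]
ft_force: [-0.2, 0.6, -1.1]
position: [0.6666, -0.0496, 0.2436]
tool_rot: [0.695, 3.06, 0.002]
ft_force: [-3.6, 0.3, 16.3]
time: 11.65
position: [0.6657, -0.0495, 0.3291]
tool_rot: [-0.696, -3.062, 0.0]
ft_force: [0.0, -0.1, -0.1]
grip_width: 0.007
grip_force: 0.0
291 312 198 213
```

View pics/s4c.png

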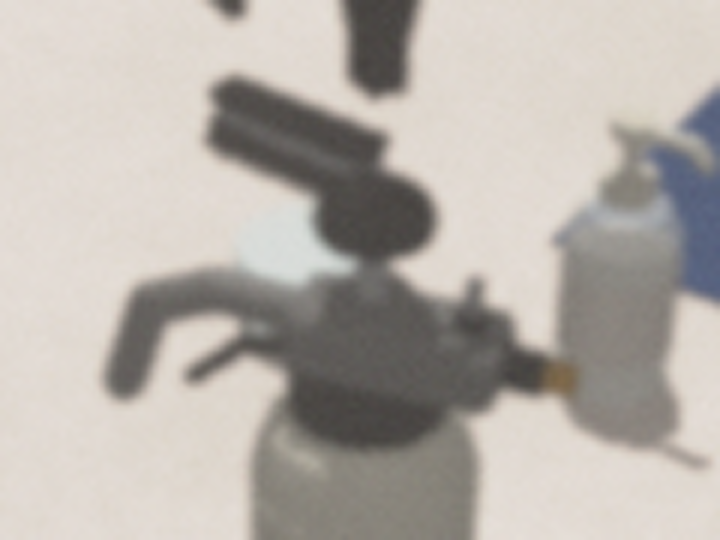

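The pin stands out, with its tip at (475,278) about 37 crop pixels above the gland at (473,315); 18 mm should give about 36. Seven full strokes are done, the knob is up and nothing else has moved.

```bash
python3 -c "
from bench import ctrl
print(ctrl.close_job())"
```

```text
the job is handed in; nothing more can be done
None
```

I pumped the sprayer with seven full strokes and handed the job in. In the last picture the indicator pin looks fully out (about 18 mm), the knob is up, the sprayer is where it was, and the gripper is clear above it.

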